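# Cold-start the boathouse pump: choke to the mark, hold the starter

## Robot

A 6-joint arm with a two-finger parallel gripper is mounted at the origin on the work surface. World frame = base frame: x ahead of the robot, y to its left, z up, the work surface at z = 0. Lengths are in m, angles in rad, forces in N, time in s.
With the tool pointing down it reaches from about 0.35 to 0.975 m from the base axis. Payload 4.9 kg.
Tool frame: the origin (TCP) lies on the front face of the gripper's body, between the roots of the fingers; the fingertips stand ctrl.finger_overhang ahead of it and the grasp point (between the pads) lies 54 mm ahead of it (ctrl.finger_overhang is the distance from the TCP to the fingertips, in m); z points along the fingers, y is the line along which they close (so a half turn about z gives the same grasp; the last joint's range is limited). The gripper opens to 85 mm and grips with 20 to 120 N. Pads are 22 mm wide; open, the fingers measure 114 mm over their backs; the gripper's body (76 mm by 85 mm) begins 54 mm behind the grasp point. The pads swing forward as they close: fully open they stand 13 mm farther back than shut.
Start: joints at [1.052, 0.053, 1.613, -0, 1.476, -0.119], TCP at [0.243, 0.576, 0.304] pointing down, gripper open.
Joint ranges: [-3.01, 3.01], [-1.01, 2.22], [0.06, 2.58], [-1.02, 4.17], [0.09, 2.62], [-3.14, 3.14]. Speed limits (rad/s): [2.57, 2.57, 3.14, 3.14, 3.14, 3.14].

## Interface

Orientations are given as a rotation vector (axis times angle).
In Python, from station import ctrl, vision gives the robot as it stands. The module is installed in compiled form; this text tells all that it offers.
- The arm moves only by the tool drive_tool, never from a script. Its argument "rows" is a list of rows, each a list of 2 entries, a list of its own where there are three numbers: the shift along the tool's x, y, z in m, then the turn about the tool's z in rad. A call has 1 to 10 rows; each row shifts and turns the commanded pose from where the row before left it, along the tool's axes as they then stand; what a row does not reach is not made up. A row lasts 1/10 s, in which the tool goes at most 50 mm and 8.59 degrees, less where a joint would pass 70% of its speed; a pose out of reach is approached as far as the arm can. A call with a gripper value outside its range is refused whole. "jaw" is the closure, from 0 (fully open) to 1 (shut), set as the call begins (left out, the last holds). The fingers move at their own pace and stop on an object; "grip_force" is the grip in N (left out, the last holds). Time passes only in rows, so rows that do not move let the fingers close. It gives the time, the measured TCP pose, the force, the opening and the grip force at its end, in the units of the state.
- ctrl.get_obs(): the state, without advancing time (a new reading comes with each control period).
- vision.get_image(name): name is "side" or "top"; returns a dict with "image" (400x640x3 uint8, blue, green, red), "vertical_fov" (degrees; the focal length in pixels is half the picture's height over the tangent of half this angle, whatever the lens; pixels are square), "cx", "cy" (the principal point, pixels), "R" (3x3) and "t" (3): a world point X has camera coordinates R X + t. Camera axes: x right, y down, z forward; pixel columns grow to the right and rows downward; lengths in m; the calibration is good to about 2 mm. A picture is of the moment at which its call begins. There is no depth.
- ctrl.finish_job(): hands the job in; it is judged then, once.
The state is a dict: "t": time; "q": joint angles; "dq": joint speeds; "effort": joint torques, N m; "tool_pos": TCP position; "tool_rot": TCP orientation; "contact_force": force on the tool from outside, world axes, zero at the start; "wrist_torque": the same for the moment, N m; "opening": finger opening in m; "grip_force": force on a finger pad.
Only numpy, scipy, OpenCV 4.12 (cv2) and the standard library are available. Lean on these libraries where they do the work, as an engineer would, in place of code of your own. Each camera call takes 0.05 s, during which the arm holds its last target. There are 200 camera calls.

## Task

Get the boathouse's pump engine cranking: first pull the choke knob out along its track until the thin cross-plate at its foot is level with the fixed upright marker plate beside the track, and let go of it there. Then turn the sprung starter dial clockwise (seen from above) past its first two clicks to the third and last one, and finish with the gripper still holding it there against its spring. Leave the other things on the shelf where they are.

Things in the scene. Friction and masses are not known exactly. Their poses are not given: they have to be found in the camera images.
- dial_grip: Raised bar of the starter dial: 56 long (its x), 16 thick (its y), 32 tall; origin on the dial's vertical turning axis at the bar's foot, 65 mm above the shelf; bar top at 97. Its -x end carries a steel pointer line, which at rest points towards the robot (within 0.3 rad). z is up; turned clockwise seen from above, its yaw falls
- dial_base: Fixed starter housing, square, 120 x 120, top at 53 mm, with raised ticks on it for rest and the three clicks (the third tick is the longest). The dial's disc, 64 across, lies on it, top at 65 mm, under the bar. Origin: centre of the underside. This and the choke track stand left and right of the shelf's middle, either way round
- dial (a joint): Starter dial angle (rad): 0 at rest, clicks at about 0.40, 0.80 and 1.20, end stop at 1.32. A spring drives it back to 0 from everywhere, 0.15 to 0.35 N m with the clicks felt on top; let go, it snaps back to rest
- choke_base: Fixed choke track, 250 long (along its x), 60 wide; track top at 30 mm, a taller housing (52 mm) at its far, +x, end with a short rod sleeve behind it; origin under its middle on the shelf. Its -x points towards the robot, within 0.3 rad.
- choke_knob: Choke knob: upright round stem 22 across, from 37 to 95 mm above the shelf, with a cap 30 across from 95 to 103. Origin on the stem's axis, 37 mm above the shelf; x runs along the track (away from the robot), y across it. A thin steel cross-plate (4 thick along x, 54 wide along y, from 39 to 47 mm high) goes through the stem's axis at its foot
- choke (a joint): How far the choke is pulled out (m), along the knob's -x: 0 fully in, 0.10 at the end stop. It slides stiffly, about 8 to 13 N to pull; a light spring draws it in but its friction is stronger, so it stays where it is let go
- marker: Fixed marker beside the track: steel plate 4 thick along x, 26 wide, from 30 to 54 mm high, on the track's left (+y) side, its middle 42 mm from the track's middle line. Origin on that middle line, 30 mm high, as far along the track as the plate; axes as the knob's. The choke is at the mark when the knob's origin has x = 0 in this frame
- crate: open wooden crate 240 x 240 x 90 holding four glass floats (100 mm balls, tops at 109), at the right side; bystander. Origin: centre of its underside
- reel: black plastic reel lying flat, 96 across, 46 tall with a 20 mm crank peg on top; bystander, right side. Origin: centre of its underside
- bobber: small bobber, 34 across, 50 tall, standing between the two fixtures; bystander. Origin: centre of its underside
- spinner: stainless spinner lure, about 85 long, 22 wide, 10 tall, lying beyond the bobber; bystander. Origin under its blade
- mug: white mug, 80 across, 90 tall, at the back; bystander. Origin: centre of its underside
- tin: closed steel tin, 70 across, 60 tall, left side; bystander. Origin: centre of its underside
- screwdriver: screwdriver lying flat, left side; bystander. Origin under its middle
Not all that is in view belongs to the job. What is shaped like the dial_base but blue or purple is not meant.

How it is judged:
By the outcome, as a careful person would: the job done as asked, in the order asked, and still so for the second after the job is handed in, while the arm keeps its last pose, push and grip.
It also fails if it takes over 51 s, if anything falls off the work surface, if the arm or the gripper's body presses on something with over 40 N, if the wrist force passes 120 N, or if a joint passes its speed limit or range.

## Working session

There is one attempt and no reset: what is moved stays moved. The work goes in short steps, Python scripts to look and compute and a tool call to move; the robot and the scene stay as the last step left them, time stands still between calls to the robot, and variables do not carry over. Pictures are saved under pics/ and viewed, at most 10 in all, crops included, and the job is handed in when it is done.

Besides the shell and the picture viewer there is one more tool, called by a JSON object that holds its "name" and its "arguments". drive_tool: Moves the arm, as the interface text tells. Its arguments: {"type":"object","properties":{"rows":{"type":"array","items":{"type":"array"}},"jaw":{"type":"number"},"grip_force":{"type":"number"}},"required":["rows"]}

```bash
mkdir -p pics
cat > h.py <<'E'
import numpy as np, cv2, pickle
from station import ctrl, vision
def get(n):
    d=vision.get_image(n); return d
def K(d):
    f=d["image"].shape[0]/2/np.tan(np.radians(d["vertical_fov"])/2); return f
def ray(d,u,v,z):
    f=K(d); c=np.array([(u-d["cx"])/f,(v-d["cy"])/f,1.]); R=np.array(d["R"]);t=np.array(d["t"])
    o=-R.T@t; w=R.T@c; s=(z-o[2])/w[2]; return o+s*w
def proj(d,X):
    c=np.array(d["R"])@np.array(X)+np.array(d["t"]); f=K(d); return c[:2]/c[2]*f+[d["cx"],d["cy"]]
E
python3 - <<'E'
from h import *
for n in("top","side"):
    d=get(n); cv2.imwrite(f"pics/{n}0.png",d["image"]); pickle.dump(d,open(n+"0.pkl","wb"))
    print(n,K(d),d["cx"],d["cy"],-np.array(d["R"]).T@d["t"],np.array(d["R"]).round(3).tolist(),d.keys())
print(ctrl.get_obs(),ctrl.finger_overhang)
E
```

```text
top 509.32331776455374 320.34658510683823 194.36480256388717 [ 0.32426177 -0.01146483  1.66889652] [[-0.012, -1.0, -0.012], [-0.994, 0.013, -0.113], [0.113, 0.011, -0.994]] dict_keys(['image', 'vertical_fov', 'cx', 'cy', 'R', 't'])
side 492.1431481720133 314.6686551462609 208.70111695207987 [-0.17217256 -1.26459483  0.88851964] [[0.88, -0.474, -0.022], [-0.254, -0.433, -0.865], [0.4, 0.767, -0.502]] dict_keys(['image', 'vertical_fov', 'cx', 'cy', 'R', 't'])
{'t': 0.1, 'q': array([ 1.05198227e+00,  5.33155549e-02,  1.61415802e+00, -9.39725093e-06,
        1.47600456e+00, -1.18959887e-01]), 'dq': array([-5.48969712e-04, -1.49605819e-03, -2.05172489e-03,  7.32326733e-05,
       -9.39558109e-04,  1.53207885e-04]), 'effort': array([ 2.54681318e-04, -3.94897664e+01, -3.71366215e+01, -1.13506160e-04,
        3.71366812e-03, -1.67759617e-05]), 'tool_pos': array([0.24306622, 0.57533191, 0.30276971]), 'tool_rot': array([-6.23796335e-01, -3.07844387e+00,  2.81648295e-03]), 'contact_force': array([-0.0834371 , -0.17265231,  0.69494821]), 'wrist_torque': array([0.03102949, 0.01058894, 0.0104615 ]), 'grip_force': 0.0, 'opening': 0.08548585511619944} 0.0726
```

View pics/top0.png

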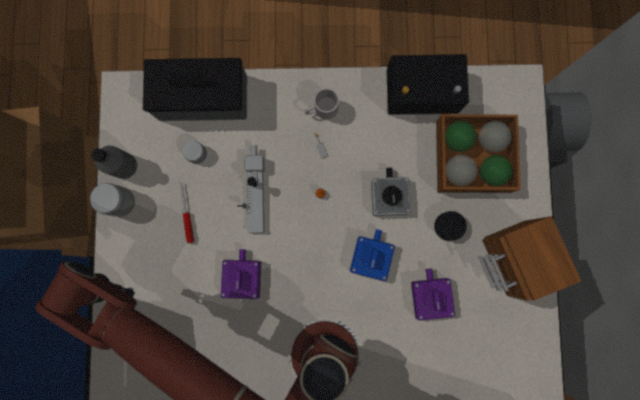

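View pics/side0.png

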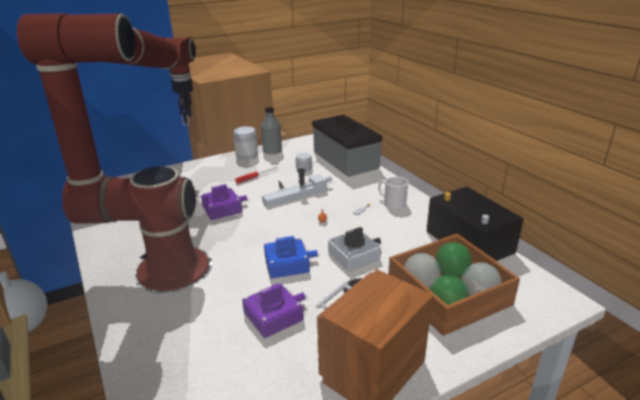

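The top view shows the choke track at (254,192), with its black knob at (252,183) and its marker at (243,206). The candidates for the dial are grey (391,196), blue (373,258), purple (240,280) and purple (433,298). Only the grey one fits, since blue and purple are ruled out. I'll confirm that in one enlarged composite.

Run:
```python
from h import *
out=[]
A={}
for n in("top","side"):
    d=get(n); I=np.mean([d["image"].astype(float)]+[get(n)["image"] for _ in range(5)],0)
    d["image"]=I.astype(np.uint8); pickle.dump(d,open(n+"1.pkl","wb")); A[n]=I
def crop(n,u,v,w,h):
    c=A[n][v:v+h,u:u+w]; c=np.clip(c*1.6,0,255).astype(np.uint8)
    return cv2.resize(c,(400,300),interpolation=cv2.INTER_CUBIC)
# scale: top 80x60 x5
im=np.vstack([np.hstack([crop("top",214,145,132,99)[:, :],crop("top",356,161,80,60)]),
 np.hstack([crop("side",257,158,80,60),crop("side",317,217,80,60)])])
cv2.imwrite("pics/comp.png",im)
```

```text
(no output)
```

View pics/comp.png

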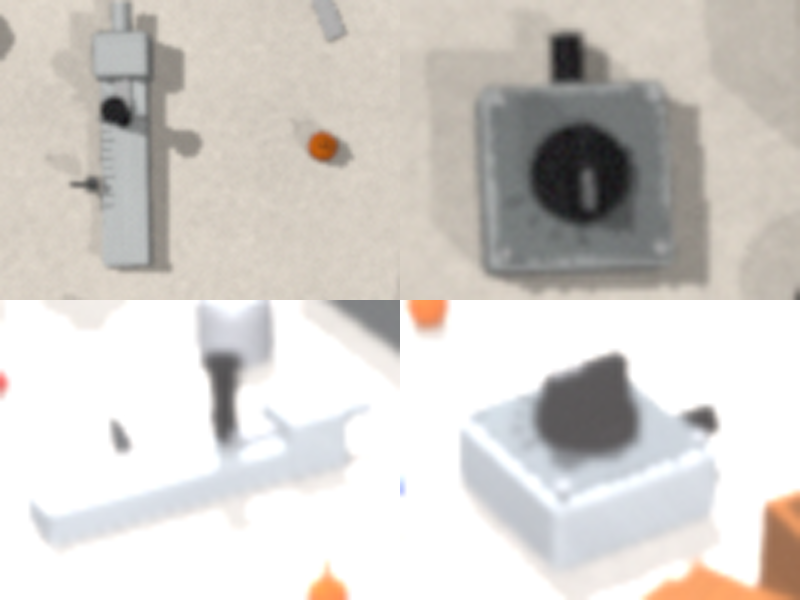

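The crop confirms it. The grey housing with the black dial is the starter, with corners at about (481,90), (657,86), (672,258) and (488,268) in the composite and its pointer line at (588,188). The choke cap is at (116,109) and the marker plate runs along (72–103,185).

Run:
```python
from h import *
d=pickle.load(open("top1.pkl","rb")); s=pickle.load(open("side1.pkl","rb"))
def TC(x,y): return 214+x/(400/132)-.0,145+y/(300/99)
def TD(x,y): return 356+(x-400)/5,161+y/5
def SC(x,y): return 257+x/5,158+(y-300)/5
def SD(x,y): return 317+(x-400)/5,217+(y-300)/5
r=lambda f,x,y,z,c=d:ray(c,*f(x,y),z)[:2].round(4)
P=lambda n,*a:print(n,*a)
P("track near",r(TC,104,265,.03),r(TC,149,264,.03))
P("housing",[r(TC,*p,.052) for p in((97,32),(152,33),(93,78),(148,80))])
P("cap",r(TC,116,109,.103)); P("cap side",r(SC,223,357,.1,s))
P("marker",r(TC,72,184,.054),r(TC,103,186,.054)); P("marker side top mid",r(SC,116,422,.054,s))
P("dial corners",[r(TD,*p,.053) for p in((481,90),(657,86),(672,258),(488,268))])
P("disc",r(TD,581,173,.065)); P("pointer",r(TD,586,168,.097),r(TD,589,211,.097))
P("bar side ends top",r(SD,547,380,.097,s),r(SD,622,358,.097,s))
# auto: dark blob and light housing
g=cv2.cvtColor(d["image"],cv2.COLOR_BGR2GRAY).astype(int)
for nm,(u,v,w,h),z in(("disc",(372,178,42,38),.07),("cap",(244,174,16,18),.1)):
    m=(g[v:v+h,u:u+w]<45).astype(np.uint8); n,l,st,c=cv2.connectedComponentsWithStats(m); k=1+st[1:,4].argmax(); p=c[k]+[u,v]; print(nm,p,st[k],ray(d,*p,z))
```

```text
track near [0.3899 0.2396] [0.3904 0.1918]
housing [array([0.6369, 0.2448]), array([0.635 , 0.1861]), array([0.5874, 0.2488]), array([0.5845, 0.1903])]
cap [0.5466 0.2168]
cap side [0.5522 0.2197]
marker [0.4745 0.27  ] [0.472  0.2373]
marker side top mid [0.4748 0.2474]
dial corners [array([ 0.555 , -0.1603]), array([ 0.5561, -0.2728]), array([ 0.4457, -0.2789]), array([ 0.4408, -0.1621])]
disc [ 0.4994 -0.2212]
pointer [ 0.499  -0.2201] [ 0.4722 -0.2213]
bar side ends top [ 0.472  -0.2286] [ 0.5232 -0.2305]
disc [391.7641196  195.25249169] [ 10   8  21  20 301] [ 0.49998218 -0.21915581  0.07      ]
cap [251.98333333 181.66666667] [ 4  4  9  9 60] [0.54485092 0.21813897 0.1       ]
```

Run:
```python
from h import *
d=pickle.load(open("top1.pkl","rb"))
I=d["image"].astype(int)
sat=I[:,:,2]-I[:,:,0]
def edges(v,u0,u1):  # subpixel left/right of grey strip in row v
    x=sat[v,u0:u1].astype(float); return x.round(0)
for v in(200,222): print(v,edges(v,236,275).astype(int).tolist())
for nm,(u,v,w,h),z in(("track",(236,198,40,40),.03),("house",(236,150,40,24),.052),("dial",(366,172,50,50),.053)):
    f=4; S=cv2.resize(sat[v:v+h,u:u+w].astype(np.float32),None,fx=f,fy=f,interpolation=cv2.INTER_LINEAR)
    m=(S<8).astype(np.uint8); m=cv2.morphologyEx(m,cv2.MORPH_OPEN,np.ones((9,9)));n,l,st,c=cv2.connectedComponentsWithStats(m); k=1+st[1:,4].argmax()
    cs,_=cv2.findContours((l==k).astype(np.uint8),0,1); p=max(cs,key=cv2.contourArea)[:,0]/f-.375+[u,v]
    X=np.array([ray(d,*q,z)[:2] for q in p],np.float32)
    (cx,cy),(a,b),ang=cv2.minAreaRect(X); print(nm,cx,cy,a,b,ang)
    lo,hi=np.percentile(X[:,0],[15,85])
    for sg in(1,-1):
        t=[]
        bins=np.linspace(X[:,0].min()+.008,X[:,0].max()-.008,14)
        for i in range(13):
            q=X[(X[:,0]>=bins[i])&(X[:,0]<bins[i+1])]; 
            if len(q): t.append(((bins[i]+bins[i+1])/2,(q[:,1]*sg).max()*sg))
        t=np.array(t); c=np.polyfit(t[:,0],t[:,1],1); print(sg,"slope",c[0],"y mid",np.polyval(c,cx), t[:,1].round(3))
```

```text
200 [12, 12, 12, 11, 11, 12, 12, 11, 10, 10, 9, 6, 0, -1, -2, -1, 0, -2, -2, -2, -2, -2, -2, -2, -1, -3, 0, 3, 7, 7, 7, 7, 8, 9, 11, 10, 12, 13, 12]
222 [12, 11, 11, 12, 13, 12, 13, 11, 12, 11, 11, 7, 2, -3, -1, -2, -3, -2, -1, -1, -1, -2, -2, -2, -1, -2, 0, 2, 6, 10, 8, 8, 8, 11, 12, 12, 12, 13, 12]
track 0.44429975748062134 0.22400227189064026 0.11682217568159103 0.08185794204473495 0.030347706750035286
1 slope 0.1797935028423536 y mid 0.24925436404166879 [0.243 0.244 0.244 0.244 0.245 0.245 0.245 0.245 0.246 0.261 0.265 0.265
 0.246]
-1 slope -0.0028415946932928413 y mid 0.18419051065898756 [0.186 0.183 0.183 0.185 0.183 0.183 0.183 0.186 0.186 0.186 0.183 0.183
 0.183]
house 0.6171294450759888 0.21010425686836243 0.08672080934047699 0.07763504981994629 89.23038482666016
1 slope -0.14051185044431377 y mid 0.25047037183321164 [0.25  0.251 0.252 0.252 0.252 0.253 0.253 0.253 0.253 0.253 0.252 0.247
 0.232]
-1 slope 0.30962881228702743 y mid 0.17895361581484673 [0.179 0.179 0.179 0.168 0.167 0.167 0.167 0.184 0.184 0.185 0.187 0.189
 0.194]
dial 0.5049699544906616 -0.2203090786933899 0.13392524421215057 0.14628475904464722 88.70626831054688
1 slope -0.07160099388282878 y mid -0.15636975631929634 [-0.156 -0.155 -0.156 -0.155 -0.154 -0.154 -0.153 -0.153 -0.154 -0.154
 -0.154 -0.154 -0.18 ]
-1 slope 0.035818937898736344 y mid -0.2834659330318363 [-0.284 -0.284 -0.283 -0.284 -0.285 -0.285 -0.282 -0.288 -0.288 -0.288
 -0.283 -0.278 -0.274]
```

The track's yaw is about 0.015. The knob is at about (0.546, 0.217), the marker line at x≈0.473, and the dial axis at about (0.4995, −0.2195) with yaw near 0. I'll turn the tool first so it closes along the track.

{"name": "drive_tool", "arguments": {"rows": [[[0,0,0],0.1445],[[0,0,0],0.1445],[[0,0,0],0.1445],[[0,0,0],0.1445],[[0,0,0],0.1445],[[0,0,0],0.1445],[[0,0,0],0.1445],[[0,0,0],0.1445],[[0,0,0],0]], "jaw": 0, "grip_force": 60}}

```text
t: 1.6
tool_pos: [0.2433, 0.5757, 0.3039]
tool_rot: [-2.204, -2.238, -0.0]
contact_force: [0.2, 0.9, -0.5]
opening: 0.0854
grip_force: 0.0
```

```bash
cat >> h.py <<'E'
from scipy.spatial.transform import Rotation as Ro
def go(X):
    o=ctrl.get_obs(); M=Ro.from_rotvec(o["tool_rot"]).as_matrix(); print("t",o["t"],"pos",o["tool_pos"].round(4),"F",o["contact_force"].round(1),"heading y",np.arctan2(M[1,1],M[0,1]).round(4),"zax",M[:,2].round(4),"open",round(o["opening"],4))
    print("shift tool",(M.T@(np.array(X)-o["tool_pos"])).round(4))
E
python3 -c "
from h import *
go([.546,.217,.25])"
```

```text
t 1.6 pos [0.2433 0.5757 0.3039] F [ 0.2  0.9 -0.5] heading y 0.0152 zax [ 0.e+00  1.e-04 -1.e+00] open 0.0854
shift tool [-0.3633  0.2972  0.0539]
```

{"name": "drive_tool", "arguments": {"rows": [[[-0.0363,0.0297,0.0054],0],[[-0.0363,0.0297,0.0054],0],[[-0.0363,0.0297,0.0054],0],[[-0.0363,0.0297,0.0054],0],[[-0.0363,0.0297,0.0054],0],[[-0.0363,0.0297,0.0054],0],[[-0.0363,0.0297,0.0054],0],[[-0.0363,0.0297,0.0054],0],[[-0.0363,0.0297,0.0054],0],[[-0.0363,0.0297,0.0054],0]]}}

```text
t: 2.6
tool_pos: [0.5467, 0.2155, 0.25]
tool_rot: [2.201, 2.242, 0.001]
contact_force: [-0.2, 0.8, 0.8]
opening: 0.0853
grip_force: 0.0
```

{"name": "drive_tool", "arguments": {"rows": [[[0,0,0],0],[[0,0,0],0],[[0,0,0],0]]}}

```text
t: 2.9
tool_pos: [0.5452, 0.2179, 0.2501]
tool_rot: [-2.202, -2.24, -0.0]
contact_force: [-0.1, 1.1, 0.4]
opening: 0.0857
grip_force: 0.0
```

```bash
python3 -c "
from h import *
go([.546,.217,.135])
d=get('side'); print(proj(d,[.546,.217,.1]))
c=np.clip(d['image'][100:250,240:400]*1.4,0,255).astype(np.uint8); cv2.imwrite('pics/s2.png',cv2.resize(c,(640,600),interpolation=2))"
```

```text
t 2.9 pos [0.5452 0.2179 0.2501] F [-0.1  1.1  0.4] heading y 0.0172 zax [-1.e-04  4.e-04 -1.e+00] open 0.0857
shift tool [-0.001   0.0008  0.1151]
[300.43921217 170.04771828]
```

View pics/s2.png

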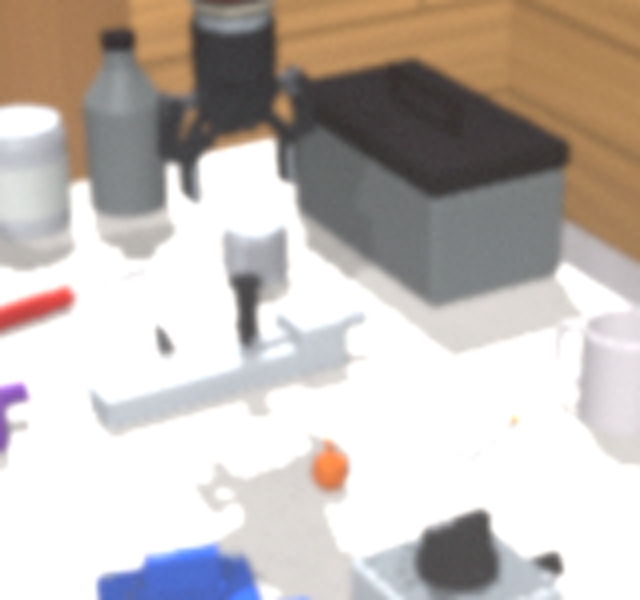

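The open fingers, at about (190,190) and (287,175), straddle the knob cap at (247,282). I'll descend and grip.

{"name": "drive_tool", "arguments": {"rows": [[[0,0,0.02],0],[[0,0,0.02],0],[[0,0,0.02],0],[[0,0,0.02],0],[[0,0,0.02],0],[[0,0,0.015],0],[[0,0,0],0]]}}

```text
t: 3.65
tool_pos: [0.5436, 0.2177, 0.1324]
tool_rot: [-2.201, -2.239, 0.006]
contact_force: [-1.0, -0.2, -0.5]
opening: 0.0856
grip_force: 0.0
```

{"name": "drive_tool", "arguments": {"rows": [[[0,0,0],0],[[0,0,0],0],[[0,0,0],0],[[0,0,0],0],[[0,0,0],0],[[0,0,0],0],[[0,0,0],0],[[0,0,0],0]], "jaw": 1}}

```text
t: 4.45
tool_pos: [0.5472, 0.2174, 0.1367]
tool_rot: [2.203, 2.236, 0.006]
contact_force: [3.8, -0.6, 5.7]
opening: 0.0274
grip_force: 58.6
```

```bash
python3 -c "
from h import *
go([.473,.216,.135])"
```

```text
t 4.45 pos [0.5472 0.2174 0.1367] F [ 3.8 -0.6  5.7] heading y 0.0148 zax [ 4.3e-03  8.0e-04 -1.0e+00] open 0.0274
shift tool [-0.0003 -0.0742  0.0013]
```

An opening of 27.4 mm means the pads are partly on the cap rim. I'll open, go 10 mm lower and grip again.

{"name": "drive_tool", "arguments": {"rows": [[[0,0,0],0],[[0,0,0],0],[[0,0,0],0],[[0,0,0],0],[[0,0,0],0],[[0,0.001,0.005],0],[[0,0,0.005],0],[[0,0,0],0]], "jaw": 0.3}}

```text
t: 5.25
tool_pos: [0.546, 0.217, 0.1236]
tool_rot: [-2.204, -2.237, 0.003]
contact_force: [-0.5, 0.2, 1.2]
opening: 0.0597
grip_force: 0.0
```

{"name": "drive_tool", "arguments": {"rows": [[[0,0,0],0],[[0,0,0],0],[[0,0,0],0],[[0,0,0],0],[[0,0,0],0],[[0,0,0],0],[[0,0,0],0],[[0,0,0],0]], "jaw": 1}}

```text
t: 6.05
tool_pos: [0.5471, 0.2173, 0.1252]
tool_rot: [2.204, 2.238, 0.002]
contact_force: [2.2, -0.2, 0.2]
opening: 0.024
grip_force: 48.3
```

```bash
python3 -c "
from h import *
go([.473,.216,.125])"
```

```text
t 6.05 pos [0.5471 0.2173 0.1252] F [ 2.2 -0.2  0.2] heading y 0.015 zax [ 1.2e-03  2.0e-04 -1.0e+00] open 0.024
shift tool [-0.0002 -0.0741  0.0002]
```

{"name": "drive_tool", "arguments": {"rows": [[[0,0,0],0],[[0,-0.007,0],0],[[0,-0.008,0],0],[[0,-0.008,0],0],[[0,-0.008,0],0],[[0,-0.008,0],0],[[0,-0.008,0],0],[[0,-0.008,0],0],[[0,-0.008,0],0],[[0,0,0],0]]}}

```text
t: 7.05
tool_pos: [0.4844, 0.2161, 0.1253]
tool_rot: [2.203, 2.236, 0.004]
contact_force: [5.5, -0.3, -2.9]
opening: 0.0242
grip_force: 50.6
```

{"name": "drive_tool", "arguments": {"rows": [[[0,0,0],0],[[0,0,0],0],[[0,0,0],0]]}}

```text
t: 7.35
tool_pos: [0.4844, 0.216, 0.1253]
tool_rot: [2.204, 2.236, 0.002]
contact_force: [4.9, -0.4, -1.6]
opening: 0.0241
grip_force: 49.3
```

Run:
```python
from h import *
go([.473,.216,.125])
A=[]
for n,(u,v,w,h) in(("top",(214,165,80,60)),("side",(257,150,80,60))):
    d=get(n); I=np.mean([d["image"].astype(float)]+[get(n)["image"] for _ in range(4)],0); pickle.dump({**d,"image":I},open(n+"2.pkl","wb"))
    A.append(cv2.resize(np.clip(I[v:v+h,u:u+w]*(1.6 if n=="top" else 1.1),0,255).astype(np.uint8),(400,300),interpolation=2))
cv2.imwrite("pics/c3.png",cv2.resize(np.hstack(A),(800,300)))
```

```text
t 7.35 pos [0.4844 0.216  0.1253] F [ 4.9 -0.4 -1.6] heading y 0.0147 zax [ 2.4e-03 -2.0e-04 -1.0e+00] open 0.0241
shift tool [ 0.0001 -0.0114  0.0002]
```

View pics/c3.png

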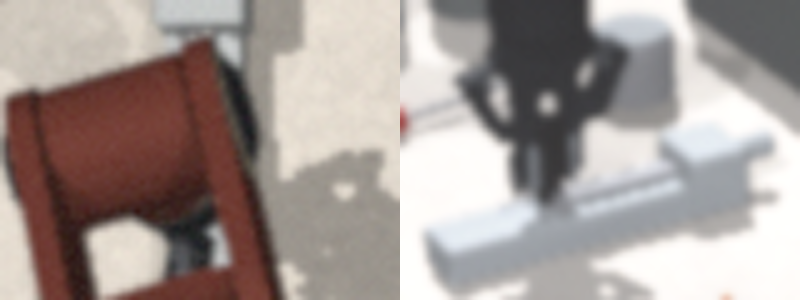

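The arm hides the plate while it holds the knob. I'll pull the remaining 11 mm or so, release, back away and check.

{"name": "drive_tool", "arguments": {"rows": [[[0,-0.004,0],0],[[0,-0.004,0],0],[[0,-0.003,0],0],[[0,0,0],0],[[0,0,0],0]]}}

```text
t: 8.35
tool_pos: [0.4741, 0.2159, 0.1253]
tool_rot: [2.203, 2.235, 0.006]
contact_force: [9.1, -0.8, -4.8]
opening: 0.0242
grip_force: 49.5
```

{"name": "drive_tool", "arguments": {"rows": [[[0,0,0],0],[[0,0,0],0],[[0,0,0],0],[[0,0,0],0],[[0,0,0],0],[[0,0,0],0],[[0,0,-0.02],0],[[0,0,-0.03],0],[[0,0,-0.03],0],[[0,0,-0.03],0]], "jaw": 0.3}}

```text
t: 9.35
tool_pos: [0.4724, 0.216, 0.2359]
tool_rot: [-2.205, -2.238, 0.001]
contact_force: [0.2, 0.6, -0.8]
opening: 0.0598
grip_force: 0.0
```

{"name": "drive_tool", "arguments": {"rows": [[[-0.04,0,0],0],[[-0.04,0,0],0],[[-0.04,0,0],0],[[-0.04,0,0],0],[[-0.04,0,0],0],[[-0.04,0,0],0],[[-0.04,0,0],0],[[0,0,0],0],[[0,0,0],0]]}}

```text
t: 10.25
tool_pos: [0.4768, -0.0644, 0.2349]
tool_rot: [-2.207, -2.235, -0.0]
contact_force: [0.2, -0.1, 0.4]
opening: 0.0598
grip_force: 0.0
```

Run:
```python
from h import *
go([.4995,-.2195,.25])
A=[]
for n,(u,v,w,h) in(("top",(222,182,48,36)),("side",(268,160,48,36))):
    d=get(n); I=np.mean([d["image"].astype(float)]+[get(n)["image"] for _ in range(7)],0); pickle.dump({**d,"image":I},open(n+"3.pkl","wb"))
    A.append(cv2.resize(np.clip(I[v:v+h,u:u+w]*(1.6 if n=="top" else 1.0),0,255).astype(np.uint8),(400,300),interpolation=2))
cv2.imwrite("pics/c4.png",np.hstack(A))
```

```text
t 10.25 pos [ 0.4768 -0.0644  0.2349] F [ 0.2 -0.1  0.4] heading y 0.0129 zax [-2.e-04  5.e-04 -1.e+00] open 0.0598
shift tool [-0.1554  0.0207 -0.0152]
```

View pics/c4.png

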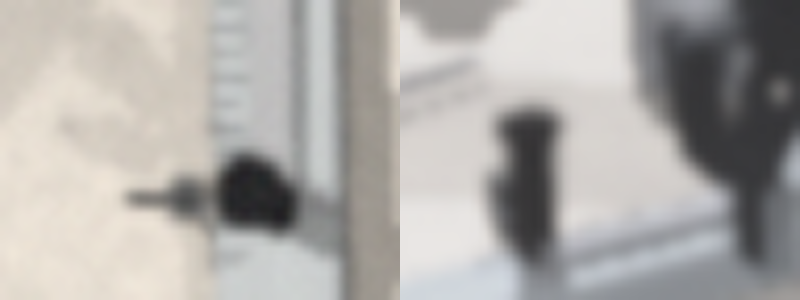

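Run:
```python
from h import *
d=pickle.load(open("top3.pkl","rb")); s=pickle.load(open("side3.pkl","rb"))
c8=lambda p,u,v:((p-[u-.44,v-.44])*8.333).round(1)
for nm,X in(("cap",[.4735,.216,.103]),("stem foot",[.4735,.216,.037]),("plateL",[.4735,.243,.047]),("plateR",[.4735,.189,.047]),("mkR",[.4735,.245,.054]),("mkL",[.4735,.271,.054]),("mkRfoot",[.4735,.245,.03]),("mkLfoot",[.4735,.271,.03])):
    print(nm,c8(proj(d,X),222,182),c8(proj(s,X),268,160)-0+[400,0])
g=d["image"].mean(2)
print("rows 198-215, cols 236-266"); print(g[199:214,236:266].round(0).astype(int))
for u in range(237,250):
    col=g[196:216,u]; b=np.median(col); w=np.clip(b-6-col,0,None)
    if w.sum()>8: v=196+(w*np.arange(20)).sum()/w.sum(); print(u,round(v,2),w.sum().round(),ray(d,u,v,.045)[:2].round(4))
```

```text
cap [257.4 190.2] [526.4 119.1]
stem foot [282.1 206.1] [534.5 252.9]
plateL [208.3 204.6] [507.7 208.8]
plateR [348.7 202.9] [559.5 257.6]
mkR [200.3 203.1] [504.9 193.1]
mkL [132.5 203.9] [480.8 170.6]
mkRfoot [210.  208.6] [507.9 240.6]
mkLfoot [143.2 209.5] [483.9 217.7]
rows 198-215, cols 236-266
[[126 126 126 125 125 126 126 124 125 125 122 118 112 110 106 105 106 112
  116 117 113 101 102 121 126 120  99  80  87  92]
 [126 126 126 126 125 128 128 125 125 125 124 116 105  92  77  71  79  91
  104 111 112  99 103 121 126 120  98  81  87  92]
 [126 126 125 125 127 132 130 126 124 125 124 115  95  71  45  38  43  57
   73  94 107  99 103 120 127 120 100  81  88  92]
 [134 130 129 127 129 132 126 118 115 116 117 105  74  45  29  24  28  30
   43  71  96  95 100 119 125 120 101  82  90  94]
 [137 135 132 131 131 129 112  94  88  92  98  88  54  29  24  25  25  24
   30  49  73  83  94 113 123 118 100  83  90  94]
 [136 127 121 120 121 114  92  72  64  70  77  72  44  28  25  24  26  25
   25  32  46  65  84 103 110 111  99  83  90  93]
 [127 101  85  83  83  79  69  57  53  59  68  
[... 800 characters left out ...]
99  92  89  81  74  85  93]
 [137 138 137 137 138 139 140 138 131 127 120 110 112 115 115 119 126 129
  128 130 129 127 124 117 105 100  89  75  85  94]
 [138 138 137 138 139 140 140 138 131 127 120 110 114 116 118 124 127 128
  129 130 130 128 129 126 122 118 103  81  84  93]]
237 205.1 43.0 [0.4773 0.2741]
238 205.4 70.0 [0.4763 0.2708]
239 205.41 77.0 [0.4763 0.2676]
240 205.42 80.0 [0.4762 0.2644]
241 205.42 103.0 [0.4762 0.2612]
242 205.34 160.0 [0.4764 0.258 ]
243 205.37 260.0 [0.4762 0.2548]
244 205.38 296.0 [0.4762 0.2516]
245 205.55 275.0 [0.4756 0.2483]
246 205.85 206.0 [0.4746 0.2451]
247 205.6 153.0 [0.4753 0.2419]
248 204.96 299.0 [0.4773 0.2387]
249 204.74 442.0 [0.478  0.2355]
```

Run:
```python
from h import *
def half(line,lv):  # first falling crossing
    for i in range(len(line)-1):
        if line[i]>=lv>line[i+1]: return i+(line[i]-lv)/(line[i]-line[i+1])
for k,x0 in(("1",.547),("3",.474)):
    d=pickle.load(open(f"top{k}.pkl","rb")); g=d["image"].astype(float).mean(2)
    p=proj(d,[x0,.217,.103]); u=int(round(p[0])); r=[]
    for uu in(u-2,u-1,u,u+1):
        v0=int(p[1])-9; lv=(g[v0+1,uu]+25)/2; r.append((uu,round(v0+half(g[v0:v0+14,uu],lv),2)))
    print("top",k,"pred c",p.round(2),"edge pred",proj(d,[x0+.015,.217,.103]).round(2),"edges",r,[ray(d,a,b,.103)[0].round(4)-np.sqrt(max(0,.015**2-((a-p[0])*.0031)**2)).round(4) for a,b in r])
for k,x0 in(("1",.547),("3",.474)):
    s=pickle.load(open(f"side{k}.pkl","rb")); g=s["image"].astype(float).mean(2)
    p=proj(s,[x0,.217,.099]); u0,v=int(p[0])-9,int(round(p[1]))
    for vv in(v-1,v,v+1):
        L=g[vv,u0:u0+19]; lv=(L.max()+L.min())/2; a=u0+half(L,lv); b=u0+18-half(L[::-1],lv); c=(a+b)/2
        print("side",k,"pred",p.round(2),"row",vv,"c",round(c,2),"w",round(b-a,2),"x",(x0+(c-p[0])/(proj(s,[x0+.01,.217,.099])[0]-p[0])*.01).round(4))
s=pickle.load(open("side1.pkl","rb")); g=s["image"].astype(float).mean(2)
for X in([.4765,.258,.054],[.4765,.258,.03],[.4765,.271,.054],[.4765,.245,.054]): print(proj(s,X).round(2))
print(g[180:192,272:290].round(0).astype(int))
```

```text
top 1 pred c [252.21 180.84] edge pred [252.23 176.07] edges [(250, np.float64(176.95)), (251, np.float64(176.73)), (252, np.float64(176.66)), (253, np.float64(176.92))] [np.float64(0.546), np.float64(0.5455000000000001), np.float64(0.5452), np.float64(0.5445)]
top 3 pred c [252.13 204.23] edge pred [252.14 199.4 ] edges [(250, np.float64(200.12)), (251, np.float64(199.93)), (252, np.float64(200.2)), (253, np.float64(200.57))] [np.float64(0.4733), np.float64(0.4728), np.float64(0.4715), np.float64(0.47050000000000003)]Traceback (most recent call last):
  File "<stdin>", line 15, in <module>
TypeError: unsupported operand type(s) for -: 'int' and 'NoneType'
```

Run:
```python
from h import *
s=pickle.load(open("side1.pkl","rb")); g=s["image"].astype(float).mean(2)
for X in([.4765,.258,.054],[.4765,.258,.03],[.4765,.271,.054],[.4765,.245,.054],[.4765,.245,.03]): print(proj(s,X).round(2))
print(g[178:194,272:290].round(0).astype(int))
for k,x0 in(("1",.547),("3",.474)):
    s=pickle.load(open(f"side{k}.pkl","rb")); g=s["image"].astype(float).mean(2)
    p=proj(s,[x0,.217,.099]); v=int(round(p[1])); u=int(p[0]); print(k,p.round(2)); print(g[v-3:v+9,u-8:u+9].round(0).astype(int),u-8,v-3)
```

```text
[279.42 181.19]
[279.79 186.86]
[277.97 179.84]
[280.88 182.55]
[281.24 188.25]
[[224 224 223 224 223 223 223 223 223 223 224 224 223 223 222 222 222 222]
 [224 224 224 224 223 222 218 216 220 223 224 224 224 223 222 221 221 221]
 [224 224 224 224 224 217 199 192 204 218 223 224 224 223 223 222 221 221]
 [224 224 224 224 223 211 176 154 170 199 218 222 224 224 223 222 221 222]
 [224 224 224 224 223 209 166 125 131 168 202 219 223 222 223 223 222 222]
 [224 224 224 225 223 211 168 118 103 134 179 211 221 223 223 223 222 222]
 [224 223 224 224 223 213 172 121  92 109 154 195 217 222 223 222 222 222]
 [223 223 224 224 224 215 177 127  92  94 127 173 207 220 222 223 222 221]
 [223 223 224 224 224 217 186 137  97  87 107 151 194 216 220 221 220 218]
 [224 224 224 224 223 220 199 152 110  99 112 147 185 207 215 216 212 207]
 [225 225 225 224 224 221 207 171 139 131 140 164 185 197 204 203 203 202]
 [225 225 225 224 222 220 210 187 168 162 163 178 189 193 198 200 202 204]
 [224 223 223 221 218 211 203 193 186 183 179 186 195 198 202 204 205 206]
 [222 220 218 217 209 201 197 197 197 197 194
[... 1238 characters left out ...]
195 161 122  95  81  75  76  85 116 161 194 206 210]
 [211 211 211 208 193 151 102  72  61  60  59  67 105 157 193 207 210]
 [212 211 211 209 196 161 113  75  59  56  57  70 115 168 199 209 212]
 [211 211 211 210 204 180 136  89  61  54  57  77 127 177 203 210 211]
 [211 211 211 211 207 190 148  98  64  54  57  82 132 180 203 209 210]
 [212 212 212 209 202 184 146  98  65  55  57  83 134 180 202 208 210]
 [213 213 211 204 184 162 130  91  63  56  58  81 132 180 202 208 209]
 [213 213 211 197 165 133 107  80  61  55  56  77 127 178 202 208 208]
 [213 214 212 196 156 114  88  69  59  55  57  73 124 177 203 208 209]
 [218 218 216 200 160 112  81  65  57  55  56  73 124 178 204 209 210]] 274 172
```

Both views put the marker at x≈0.478 in the tool's frame. The knob is at about 0.474, so it's roughly 4 mm too far out. I'll grip it again and push it back in.

{"name": "drive_tool", "arguments": {"rows": [[[0.04,0,0],0],[[0.04,0,0],0],[[0.04,0,0],0],[[0.04,0,0],0],[[0.04,0,0],0],[[0.04,0,0],0],[[0.04,0,0],0],[[0,0,0],0],[[0,0,0],0]]}}

```text
t: 11.95
tool_pos: [0.4725, 0.2167, 0.2348]
tool_rot: [2.203, 2.24, -0.001]
contact_force: [-0.7, -0.2, -0.3]
opening: 0.0598
grip_force: 0.0
```

{"name": "drive_tool", "arguments": {"rows": [[[0,0.0005,0.03],0],[[0,0,0.03],0],[[0,0,0.03],0],[[0,0,0.02],0],[[0,0,0],0],[[0,0,0],0]]}}

```text
t: 12.55
tool_pos: [0.4735, 0.2152, 0.1252]
tool_rot: [2.206, 2.236, -0.001]
contact_force: [0.5, -0.1, 0.3]
opening: 0.0599
grip_force: 0.0
```

{"name": "drive_tool", "arguments": {"rows": [[[0,0,0],0],[[0,0,0],0],[[0,0,0],0],[[0,0,0],0],[[0,0,0],0],[[0,0,0],0],[[0,0,0],0],[[0,0,0],0]], "jaw": 1}}

```text
t: 13.35
tool_pos: [0.4743, 0.2163, 0.1267]
tool_rot: [2.203, 2.237, 0.003]
contact_force: [-0.9, -1.9, 6.3]
opening: 0.0246
grip_force: 55.2
```

{"name": "drive_tool", "arguments": {"rows": [[[0,0.002,0],0],[[0,0.002,0],0],[[0,0,0],0],[[0,0,0],0],[[0,0,0],0]]}}

```text
t: 13.85
tool_pos: [0.4781, 0.2163, 0.1267]
tool_rot: [2.203, 2.237, 0.003]
contact_force: [-1.3, -1.4, 7.9]
opening: 0.0242
grip_force: 55.2
```

{"name": "drive_tool", "arguments": {"rows": [[[0,0,0],0],[[0,0,0],0],[[0,0,0],0],[[0,0,0],0],[[0,0,0],0],[[0,0,0],0],[[0,0,-0.02],0],[[0,0,-0.03],0],[[0,0,-0.03],0],[[0,0,-0.03],0]], "jaw": 0.3}}

```text
t: 14.85
tool_pos: [0.477, 0.2161, 0.2359]
tool_rot: [-2.205, -2.238, 0.001]
contact_force: [1.3, -0.4, 0.1]
opening: 0.0596
grip_force: 0.0
```

{"name": "drive_tool", "arguments": {"rows": [[[-0.045,0,0],0],[[-0.045,0,0],0],[[-0.045,0,0],0],[[-0.045,0,0],0],[[-0.045,0,0],0],[[-0.045,0,0],0],[[-0.045,0,0],0],[[-0.045,0,0],0],[[0,0,0],0],[[0,0,0],0]], "jaw": 0}}

```text
t: 15.85
tool_pos: [0.4824, -0.1444, 0.2348]
tool_rot: [-2.207, -2.235, -0.0]
contact_force: [0.1, 0.1, -0.0]
opening: 0.0854
grip_force: 0.0
```

Run:
```python
from h import *
go([.4995,-.2195,.25])
A=[]
for n,(u,v,w,h) in(("top",(222,182,48,36)),("side",(268,160,48,36))):
    d=get(n); I=np.mean([d["image"].astype(float)]+[get(n)["image"] for _ in range(7)],0); pickle.dump({**d,"image":I},open(n+"4.pkl","wb"))
    A.append(cv2.resize(np.clip(I[v:v+h,u:u+w]*(1.6 if n=="top" else 1.0),0,255).astype(np.uint8),(400,300),interpolation=2))
    if n=="side": p=proj(d,[.478,.217,.099]); print(p); g=I.mean(2); print(g[171:190,272:292].round(0).astype(int))
    if n=="top": print(proj(d,[.493,.217,.103])); print(I.mean(2)[196:212,236:266].round(0).astype(int))
cv2.imwrite("pics/c5.png",np.hstack(A))
```

```text
t 15.85 pos [ 0.4824 -0.1444  0.2348] F [ 0.1  0.1 -0. ] heading y 0.0128 zax [-3.e-04  7.e-04 -1.e+00] open 0.0854
shift tool [-0.0753  0.0161 -0.0153]
[252.14912698 198.11661961]
[[128 130 131 133 134 128 126 126 126 124 118 109 110 115 119 120 119 119
  119 118 111  96 101 120 126 118  97  80  87  94]
 [127 126 127 130 132 128 125 124 126 124 116 105 102 104 107 113 116 117
  118 118 111  95 101 120 125 118  97  80  88  91]
 [126 125 125 127 129 127 125 125 125 125 119 112 111 108 104 104 104 107
  111 115 112  98 101 120 125 119  98  79  87  92]
 [125 125 125 125 126 128 128 125 125 124 124 115 107  97  81  72  69  78
   92 106 109 101 104 120 126 119  98  79  86  92]
 [124 126 126 125 128 133 132 126 124 125 123 111  85  64  46  36  33  43
   59  82  97  96 102 120 125 120  98  79  86  92]
 [128 126 126 126 128 133 132 126 124 125 121 104  66  36  26  25  24  22
   34  55  77  89 100 118 124 118 100  80  86  93]
 [133 130 128 127 128 132 126 117 114 116 112  92  53  27  22  23  22  24
   27  42  64  78  93 111 118 116  98  80  90  94]
 [137 134 132 130 130 128 111  94  87  91  9
[... 2025 characters left out ...]
 181 203
  208 207]
 [213 213 213 213 210 195 156 119 108 100  79  62  56  58  81 133 181 203
  208 207]
 [217 216 215 214 212 197 159 114  90  83  70  59  56  58  77 128 180 203
  208 208]
 [224 222 220 219 217 204 166 118  88  78  68  58  56  57  75 124 178 203
  208 208]
 [228 227 225 225 224 215 178 129  95  83  71  60  56  57  73 124 177 202
  206 205]
 [229 229 228 228 228 222 192 141 101  86  73  61  57  58  72 122 174 198
  202 200]
 [230 229 229 229 229 225 206 158 114  96  79  62  57  58  73 118 168 190
  195 194]
 [230 230 230 230 229 226 215 177 142 124  97  70  59  65  80 116 162 183
  188 188]
 [230 230 230 230 228 225 217 194 173 156 122  82  66  76  95 123 157 174
  174 170]]
```

View pics/c5.png

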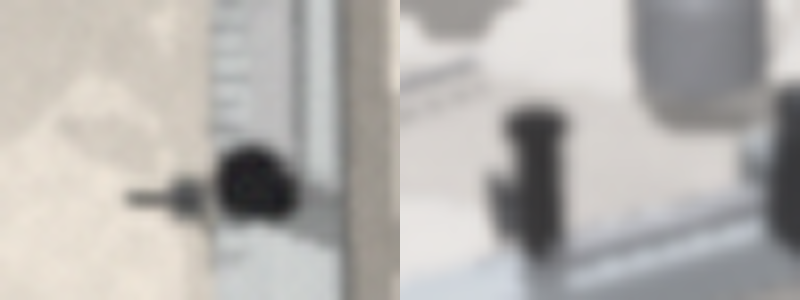

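The knob is now about 1–2 mm short: the top view says 1.4 mm, the side view says 0.9 mm, and the yaw offset adds another 0.6 mm. I'll make one last 1.5 mm correction.

{"name": "drive_tool", "arguments": {"rows": [[[0.045,0,0],0],[[0.045,0,0],0],[[0.045,0,0],0],[[0.045,0,0],0],[[0.045,0,0],0],[[0.045,0,0],0],[[0.045,0,0],0],[[0.045,0,0],0],[[0,0,0],0],[[0,0,0],0]], "jaw": 0.3}}

```text
t: 17.65
tool_pos: [0.477, 0.2168, 0.2348]
tool_rot: [2.202, 2.24, -0.001]
contact_force: [0.6, -0.8, -0.4]
opening: 0.0598
grip_force: 0.0
```

{"name": "drive_tool", "arguments": {"rows": [[[0,0.001,0.03],0],[[0,0,0.03],0],[[0,0,0.03],0],[[0,0,0.02],0],[[0,0,0],0],[[0,0,0],0]]}}

```text
t: 18.25
tool_pos: [0.4785, 0.2151, 0.1251]
tool_rot: [-2.207, -2.236, 0.001]
contact_force: [-0.2, 0.5, 1.4]
opening: 0.0599
grip_force: 0.0
```

{"name": "drive_tool", "arguments": {"rows": [[[0,0,0],0],[[0,0,0],0],[[0,0,0],0],[[0,0,0],0],[[0,0,0],0],[[0,0,0],0],[[0,0,0],0],[[0,0,0],0]], "jaw": 1}}

```text
t: 19.05
tool_pos: [0.4791, 0.2163, 0.1267]
tool_rot: [2.203, 2.237, 0.003]
contact_force: [-2.1, -1.7, 6.6]
opening: 0.0243
grip_force: 54.7
```

{"name": "drive_tool", "arguments": {"rows": [[[0,0.0008,0],0],[[0,0,0],0],[[0,0,0],0],[[0,0,0],0]]}}

```text
t: 19.45
tool_pos: [0.4798, 0.2163, 0.1268]
tool_rot: [2.203, 2.237, 0.002]
contact_force: [-2.9, -1.8, 6.9]
opening: 0.0247
grip_force: 54.7
```

{"name": "drive_tool", "arguments": {"rows": [[[0,0,0],0],[[0,0,0],0],[[0,0,0],0],[[0,0,0],0],[[0,0,0],0],[[0,0,0],0],[[0,0,-0.02],0],[[0,0,-0.03],0],[[0,0,-0.03],0],[[0,0,-0.03],0]], "jaw": 0.3}}

```text
t: 20.45
tool_pos: [0.4788, 0.2161, 0.2358]
tool_rot: [-2.205, -2.238, 0.001]
contact_force: [-0.1, -0.4, 0.2]
opening: 0.0591
grip_force: 0.0
```

{"name": "drive_tool", "arguments": {"rows": [[[-0.045,0,0],0],[[-0.045,0,0],0],[[-0.045,0,0],0],[[-0.045,0,0],0],[[-0.045,0,0],0],[[-0.045,0,0],0],[[-0.045,0,0],0],[[-0.045,0,0],0],[[-0.045,0,0],0],[[-0.03,0.014,0],0]], "jaw": 0}}

```text
t: 21.45
tool_pos: [0.4986, -0.2213, 0.2349]
tool_rot: [2.208, 2.235, -0.001]
contact_force: [0.4, 0.7, 0.1]
opening: 0.0857
grip_force: 0.0
```

{"name": "drive_tool", "arguments": {"rows": [[[0,0,0],-0.144],[[0,0,0],-0.144],[[0,0,0],-0.144],[[0,0,0],-0.144],[[0,0,0],-0.144],[[0,0,0],-0.144],[[0,0,0],-0.144],[[0,0,0],-0.144],[[0,0,0],-0.144],[[0,0,0],-0.144]]}}

```text
t: 22.45
tool_pos: [0.4994, -0.2185, 0.2348]
tool_rot: [-0.172, -3.137, -0.0]
contact_force: [-1.0, -0.9, 0.8]
opening: 0.0854
grip_force: 0.0
```

{"name": "drive_tool", "arguments": {"rows": [[[0,0,0],-0.144],[[0,0,0],0],[[0,0,0],0]]}}

```text
t: 22.75
tool_pos: [0.4995, -0.2185, 0.2348]
tool_rot: [0.04, -3.141, -0.0]
contact_force: [0.1, 0.1, 0.2]
opening: 0.0855
grip_force: 0.0
```

Run:
```python
from h import *
go([.4995,-.2195,.143])
A=[]
for n,(u,v,w,h) in(("top",(222,182,48,36)),("side",(310,185,96,72))):
    d=get(n); I=np.mean([d["image"].astype(float)]+[get(n)["image"] for _ in range(3)],0)
    A.append(cv2.resize(np.clip(I[v:v+h,u:u+w]*(1.6 if n=="top" else 1.0),0,255).astype(np.uint8),(400,300),interpolation=2))
    if n=="top": print(I.mean(2)[196:212,243:256].round(0).astype(int))
    else: print(I.mean(2)[173:177,277:292].round(0).astype(int),proj(d,[.4796,.217,.099]))
cv2.imwrite("pics/c6.png",np.hstack(A))
```

```text
t 22.75 pos [ 0.4995 -0.2185  0.2348] F [0.1 0.1 0.2] heading y 1.596 zax [-1.e-04  1.e-04 -1.e+00] open 0.0855
shift tool [-0.     -0.001   0.0918]
[[128 127 125 119 110 112 116 119 121 118 121 120 119]
 [127 127 125 119 106 102 105 104 107 111 118 118 119]
 [127 127 124 120 112 108 102  95  87  91 102 110 116]
 [126 125 126 123 116 100  78  61  51  54  65  83 103]
 [128 126 128 123 108  78  46  30  22  27  36  50  77]
 [127 125 126 119  91  56  28  25  26  23  24  29  51]
 [118 116 118 110  80  44  24  20  21  22  28  22  32]
 [ 95  88  92  96  75  44  27  23  26  23  23  24  23]
 [ 71  66  72  86  80  47  26  23  24  25  24  26  25]
 [ 57  55  60  79  86  58  30  22  26  26  28  22  25]
 [ 56  50  55  69  80  64  44  35  35  34  31  21  22]
 [ 76  68  68  74  88  79  71  70  63  62  58  45  44]
 [105  97  92  86  92  94  97 103  98  99  98  87  84]
 [127 121 114 100  93 106 110 112 113 120 122 120 120]
 [135 129 125 114 103 118 124 124 124 127 129 129 131]
 [137 131 127 120 113 119 124 125 126 128 129 129 131]]
[[208 208 201 181 151 122 105  97  96 106 127 161 191 206 210]
 [210 209 197 165 120  85  71  66  65  71  92 136 182 204 210]
 [211 209 199 165 116  76  61  58  57  62  87 134 182 205 211]
 [210 210 204 181 137  90  63  56  56  66 100 151 190 207 211]] [284.19409094 174.36014465]
```

View pics/c6.png

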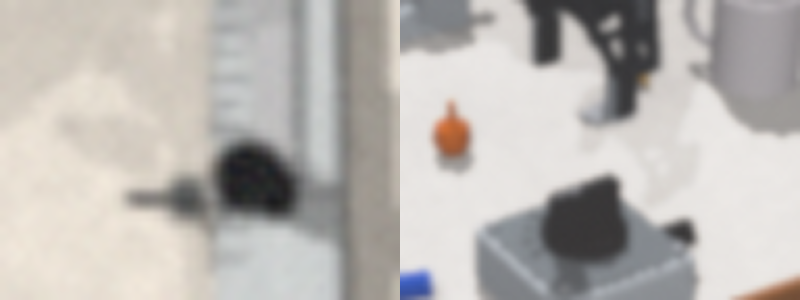

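The cap centre is now in line with the marker to within about 0.5 mm. The gripper is above the dial, so I'll descend and grip its bar.

{"name": "drive_tool", "arguments": {"rows": [[[-0.001,-0.001,0.02],0],[[0,0,0.02],0],[[0,0,0.02],0],[[0,0,0.02],0],[[0,0,0.012],0],[[0,0,0],0],[[0,0,0],0]]}}

```text
t: 23.85
tool_pos: [0.5008, -0.2197, 0.1434]
tool_rot: [-0.044, 3.141, -0.0]
contact_force: [-0.4, 0.1, 0.4]
opening: 0.0857
grip_force: 0.0
```

{"name": "drive_tool", "arguments": {"rows": [[[0,0,0],0],[[0,0,0],0],[[0,0,0],0],[[0,0,0],0],[[0,0,0],0],[[0,0,0],0],[[0,0,0],0],[[0,0,0],0],[[0,0,0],0]], "jaw": 1, "grip_force": 80}}

```text
t: 24.75
tool_pos: [0.5007, -0.2201, 0.1435]
tool_rot: [-0.044, 3.141, -0.002]
contact_force: [-2.4, -3.9, 5.0]
opening: 0.0145
grip_force: 79.4
```

```bash
python3 -c "
from h import *
go([.5,-.2195,.143]); print(ctrl.get_obs()['wrist_torque'])"
```

```text
t 24.75 pos [ 0.5007 -0.2201  0.1435] F [-2.4 -3.9  5. ] heading y 1.5989 zax [ 4.0e-04 -1.3e-03 -1.0e+00] open 0.0145
shift tool [0.0007 0.0006 0.0005]
[-0.54116877  0.40830239 -0.05190799]
```

{"name": "drive_tool", "arguments": {"rows": [[[0,0,0],0.1],[[0,0,0],0.1],[[0,0,0],0.1],[[0,0,0],0.1],[[0,0,0],0.1],[[0,0,0],0.1],[[0,0,0],0]]}}

```text
t: 25.45
tool_pos: [0.5009, -0.2193, 0.1435]
tool_rot: [0.887, 3.013, 0.001]
contact_force: [-1.3, -0.4, 4.6]
opening: 0.0148
grip_force: 79.6
```

```bash
python3 -c "
from h import *
go([.5,-.2195,.143]); print(ctrl.get_obs()['wrist_torque'])"
```

```text
t 25.45 pos [ 0.5009 -0.2193  0.1435] F [-1.3 -0.4  4.6] heading y 0.9982 zax [ 9.e-04  5.e-04 -1.e+00] open 0.0148
shift tool [ 0.0007 -0.0007  0.0005]
[-0.04315742  0.18065636  0.1687312 ]
```

{"name": "drive_tool", "arguments": {"rows": [[[0,0,0],0.1],[[0,0,0],0.1],[[0,0,0],0.1],[[0,0,0],0.1],[[0,0,0],0.1],[[0,0,0],0.05],[[0,0,0],0]]}}

```text
t: 26.15
tool_pos: [0.5015, -0.2188, 0.1435]
tool_rot: [1.669, 2.66, 0.004]
contact_force: [2.3, 2.9, 4.6]
opening: 0.0149
grip_force: 79.4
```

```bash
python3 -c "
from h import *
go([.5,-.2195,.143]); print(ctrl.get_obs()['wrist_torque'])"
```

```text
t 26.15 pos [ 0.5015 -0.2188  0.1435] F [2.3 2.9 4.6] heading y 0.4497 zax [ 0.0027  0.0015 -1.    ] open 0.0149
shift tool [-0.     -0.0017  0.0005]
[ 0.42053391 -0.43897244  0.2457887 ]
```

{"name": "drive_tool", "arguments": {"rows": [[[0,0,0],0.04],[[0,0,0],0],[[0,0,0],0]]}}

```text
t: 26.45
tool_pos: [0.5015, -0.2188, 0.1435]
tool_rot: [1.721, 2.627, 0.005]
contact_force: [3.3, 4.6, 4.6]
opening: 0.0147
grip_force: 79.5
```

```bash
python3 -c "
from h import *
go([.5,-.2195,.143]); print(ctrl.get_obs()['wrist_torque'])"
```

```text
t 26.45 pos [ 0.5015 -0.2188  0.1435] F [3.3 4.6 4.6] heading y 0.4109 zax [ 0.0028  0.0016 -1.    ] open 0.0147
shift tool [-0.0001 -0.0017  0.0005]
[ 0.66293139 -0.62582561  0.26400653]
```

{"name": "drive_tool", "arguments": {"rows": [[[0,0,0],0.03],[[0,0,0],0],[[0,0,0],0]]}}

```text
t: 26.75
tool_pos: [0.5016, -0.2187, 0.1435]
tool_rot: [1.759, 2.601, 0.005]
contact_force: [3.8, 3.9, 4.0]
opening: 0.0145
grip_force: 79.5
```

Run:
```python
from h import *
go([.5,-.2195,.143]); print(ctrl.get_obs()['wrist_torque'])
A=[]
for n,(u,v,w,h) in(("top",(360,165,64,48)),("side",(310,200,96,72))):
    d=get(n); I=np.mean([d["image"].astype(float)]+[get(n)["image"] for _ in range(3)],0)
    A.append(cv2.resize(np.clip(I[v:v+h,u:u+w]*1.5,0,255).astype(np.uint8),(400,300),interpolation=2))
cv2.imwrite("pics/c7.png",np.hstack(A))
```

```text
t 26.75 pos [ 0.5016 -0.2187  0.1435] F [3.8 3.9 4. ] heading y 0.3812 zax [ 0.003   0.0016 -1.    ] open 0.0145
shift tool [-0.0001 -0.0018  0.0005]
[ 0.73410024 -0.63541858  0.30801179]
```

View pics/c7.png

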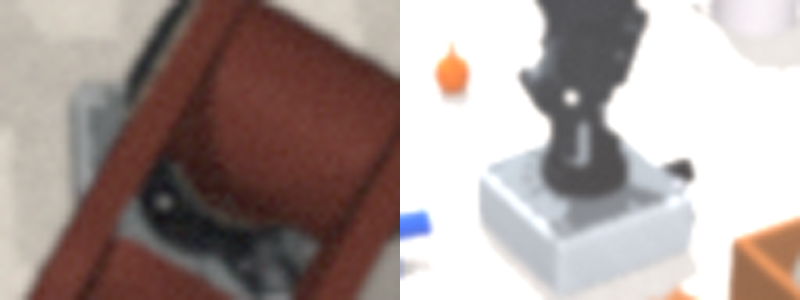

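The jaws hold the bar, turned 1.22 rad clockwise, and the spring torque rises through the third click. I'll check that it stays put, then hand in.

{"name": "drive_tool", "arguments": {"rows": [[[0,0,0],0.01],[[0,0,0],0],[[0,0,0],0],[[0,0,0],0],[[0,0,0],0]]}}

```text
t: 27.65
tool_pos: [0.5016, -0.2187, 0.1435]
tool_rot: [1.772, 2.592, 0.005]
contact_force: [3.9, 4.5, 5.0]
opening: 0.0146
grip_force: 79.5
```

```bash
python3 -c "
from h import *
go([.5,-.2195,.143]); print(ctrl.get_obs()['wrist_torque']); print(ctrl.finish_job())"
```

```text
t 27.65 pos [ 0.5016 -0.2187  0.1435] F [3.9 4.5 5. ] heading y 0.3713 zax [ 0.003   0.0016 -1.    ] open 0.0146
shift tool [-0.0001 -0.0018  0.0005]
[ 0.74539924 -0.71267709  0.31167685]
the job is handed in; nothing more can be done
None
```

The job is handed in at 27.7 s: the choke was left level with its marker (within about 1 mm by my measurement), and the gripper is holding the starter dial about 1.23 rad clockwise from where it gripped it, taken as the third click from that angle and the rising torque; the hand-in returned no verdict.

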